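# Make up a sampling kit and a titration kit in their nested carriers

### The job

Make up the two kits from the glassware in the steel tray. For the sampling kit, lower the loose white nest plate onto the two pins of the bare base, the right way round and fully home, and then stand the red-capped sample bottle in its large well and the plastic beaker in its small well; for the titration kit, stand the conical flask and the smaller measuring cylinder in the large and small wells of the other carrier, which already has its nest. Set everything down upright without dropping it, and leave the larger measuring cylinder and the stoppered bottle where they are.

Things in the scene. Friction and masses are not known exactly. Their poses are not given: they have to be found in the camera images.
- bare_base: Bare base, fixed: grey slab 196 (x) x 108 (y) mm, top 10 mm up. Origin: centre of its underside, z up. Two steel pins at x +11: round, 13 mm, at y +36; diamond, 10 (x) by 6 (y) mm, at y -36; each 24 mm tall, straight for 10, then tapering to a 3 mm tip. With the plate home, its origin lies 10 mm above this one, axes alike.
- nest_plate: Loose white nest plate 192 (x) x 104 (y) x 14 mm, 280 g. Origin: centre of its underside, z up. Through wells on y 0: 86 mm wide at x -43.5, 64 mm at x +54.5. Pin holes at x +11: 15 mm at y +36, 12 mm at y -36 (fits one way round). Flat steel handle bar between them: 10 mm thick (x), 48 long (y), 36 to 54 mm up, centred at x +11, y 0; grip it with the fingers closing along x.
- flask_carrier: Other carrier, fixed: the same grey base 196 (x) x 108 (y) mm with its white nest plate already on (plate top 24 mm, handle top 64 mm up). Origin: centre of the base's underside, z up. Wells, 14 mm deep, floor 10 mm above the origin: 80 mm wide at x -43.5, y 0; 62 mm wide at x +54.5, y 0. Its handle stands between them at x +11.
- conical_flask: Conical glass flask, 64 mm wide at the foot, 100 mm high, 90 g; neck 32 mm wide from 72 to 100 mm: grip there. Origin: centre of its underside, z up. Stands in the steel tray (tray fixed, floor 5 mm and rim 16 mm above the bench).
- small_cylinder: Smaller glass measuring cylinder: tube 25 mm thick, 144 mm high, on a hexagonal foot 40 x 46 mm, 9 mm high; 175 g. Origin: centre of its underside, z up. Stands in the steel tray; grip the tube.
- sample_bottle: White sample bottle with a red screw cap, 69 mm wide, 106 mm high, 90 g; the cap is 36 mm wide, from 86 to 106 mm, above sloping shoulders: grip the cap. Origin: centre of its underside, z up. Stands in the steel tray.
- beaker: Empty white plastic beaker, 72 mm high, 40 g; foot 46 mm wide, rim 56 mm, pouring lip towards its -x. Origin on its underside, z up; the round body's axis is at x +3 mm, y 0. Stands in the steel tray; grip it about 48 mm up, where it is 52 mm wide, the fingers closing along its y.
- large_cylinder: Larger glass measuring cylinder, tube 33 mm thick, 185 mm high, hexagonal foot 52 x 60 mm; loose, in the steel tray; not wanted, to be left where it stands. Origin: centre of its underside, z up.
- stoppered_bottle: Clear glass bottle with a blue ring stopper at its mouth, 55 mm wide, 110 mm high; loose, in the steel tray; not wanted, to be left where it stands. Origin: centre of its underside, z up.
- cylinder_500: Tall measuring cylinder that stands alone on the bench between tray and carriers, fixed: 335 mm high, tube 65 mm thick, foot about 100 mm wide; an obstacle to pass on the robot's side. Origin: centre of its underside, z up. (Behind the work, from world x 0.66 m on, a shelf hangs 0.50 m above the bench: keep the lifts low there.)
Mind the look-alikes: they are no part of the job. Leave any green look-alike of the conical_flask alone. Leave any brown or orange look-alike of the small_cylinder alone.

How it is judged:
On the way, in this order (a step that is already met when the one before it is completed fails the run):
1. The nest plate is home on both pins of the bare base, before the sample bottle and beaker are in it (x of nest_plate in the frame of bare_base between -0.004 and 0.004 m and y of nest_plate in the frame of bare_base between -0.004 and 0.004 m and z of nest_plate in the frame of bare_base between 0.007 and 0.013 m and angle between the x axis of nest_plate and the x axis of bare_base, either way round below 0.06 rad and angle between nest_plate's own z axis and vertical below 0.03 rad), for 0.2 s.
2. The sample bottle and the beaker stand in the nest plate's wells (x of sample_bottle in the frame of nest_plate between -0.0555 and -0.0315 m and y of sample_bottle in the frame of nest_plate between -0.012 and 0.012 m and z of sample_bottle in the frame of nest_plate between -0.004 and 0.004 m and angle between each of sample_bottle, beaker's own z axis and vertical below 0.1 rad and x of beaker in the frame of nest_plate between 0.0395 and 0.0695 m and y of beaker in the frame of nest_plate between -0.015 and 0.015 m and z of beaker in the frame of nest_plate between -0.004 and 0.004 m), for 0.2 s.
At the end, for the whole second after the job is handed in: Plate flat and home on the base (4 mm sideways, 3 mm in height, 0.06 rad); bottle and beaker in its wells, flask and smaller cylinder in the other carrier's: each upright (0.1 rad), on the well's floor (4 mm), within 12 mm (beaker 15) of its centre; all at rest (all of step 1 and all of step 2 and x of conical_flask in the frame of flask_carrier between -0.0555 and -0.0315 m and y of conical_flask in the frame of flask_carrier between -0.012 and 0.012 m and z of conical_flask in the frame of flask_carrier between 0.006 and 0.014 m and angle between each of conical_flask, small_cylinder's own z axis and vertical below 0.1 rad and x of small_cylinder in the frame of flask_carrier between 0.0425 and 0.0665 m and y of small_cylinder in the frame of flask_carrier between -0.012 and 0.012 m and z of small_cylinder in the frame of flask_carrier between 0.006 and 0.014 m and linear speed of each of nest_plate, conical_flask, small_cylinder, sample_bottle, beaker below 0.02 m/s); the robot touches nothing.
It fails at once if The larger measuring cylinder is shifted by more than 30 mm or tipped (distance of large_cylinder from where it was at the start of the episode above 0.03 m or angle between large_cylinder's own z axis and vertical above 0.4 rad).
It fails at once if The stoppered bottle is shifted by more than 30 mm or tipped (distance of stoppered_bottle from where it was at the start of the episode above 0.03 m or angle between stoppered_bottle's own z axis and vertical above 0.4 rad).
It fails at once if A vessel is knocked over (angle between any of conical_flask, small_cylinder, sample_bottle, beaker's own z axis and vertical above 0.8 rad).
It fails at once if A vessel is dropped from more than about 6 cm ((height (world z) of conical_flask above 0.06 m and linear speed of conical_flask above 0.35 m/s and contact force between the fingers and conical_flask below 0.02 N) or (height (world z) of small_cylinder above 0.06 m and linear speed of small_cylinder above 0.35 m/s and contact force between the fingers and small_cylinder below 0.02 N) or (height (world z) of sample_bottle above 0.06 m and linear speed of sample_bottle above 0.35 m/s and contact force between the fingers and sample_bottle below 0.02 N) or (height (world z) of beaker above 0.06 m and linear speed of beaker above 0.35 m/s and contact force between the fingers and beaker below 0.02 N)).
It also fails if it takes over 144 s, if anything falls off the work surface, if the arm or the gripper's body presses on something with over 40 N, if the wrist force passes 120 N, or if a joint passes its speed limit or range.

### The arm

A 7-joint arm with a two-finger parallel gripper is mounted at the origin on a cart in front of the work surface, level with it; the furniture and walls round the work are solid. World frame = base frame: x ahead of the robot, y to its left, z up, the work surface at z = 0. Lengths are in m, angles in rad, forces in N, time in s.
With the tool pointing down it reaches from about 0.425 to 0.925 m from the base axis. Payload 6.8 kg.
Tool frame: the origin (TCP) lies on the centre line of the jaws, within the pads' length; the fingertips stand ahead of it and the grasp point (between the pads) lies 11 mm behind it (r.tcp_to_tips is the z of the fingertips in the tool frame, in m); z points along the fingers, y is the line along which they close (so a half turn about z gives the same grasp; the last joint's range is limited). The gripper opens to 85 mm and grips with 20 to 120 N. Pads are 22 mm wide; open, the fingers measure 114 mm over their backs; the gripper's body (76 mm by 85 mm) begins 54 mm behind the grasp point. The pads swing forward as they close: fully open they stand 13 mm farther back than shut.
Start: joints at [1.146, 0.477, 0.022, 1.555, -0.011, 1.109, -0.083], TCP at [0.21, -0.641, 0.239] pointing down, gripper open.
Joint ranges: [-2.96, 2.96], [-0.34, 2.1], [-1.41, 1.46], [0.24, 2.44], [-1.37, 4.51], [0.17, 1.92], [-2.96, 2.96]. Speed limits (rad/s): [2.39, 2.39, 3.14, 3.14, 3.14, 3.14, 3.14].

### API

Orientations are given as a rotation vector (axis times angle).
In Python, from bench import r, optics gives the robot as it stands.
- The arm moves only by the shell command python3 -m creep 'ROWS' [FORCE]. ROWS is a JSON object whose one key "rows" holds a list of rows, each a list of 7 numbers: the shift along the tool's x, y, z in units of 25 mm (1.0 is 25 mm), then the turn, a rotation vector about the tool's x, y, z in units of 8 degrees (1.0 is 8 degrees), then the finger opening in mm, from 0 to 85.4. A call has 1 to 10 rows; each row is the pose to reach, as a shift and turn from the pose commanded when the call began, along the tool's axes at that moment; what a row does not reach only later rows make up. A row lasts 1/8 s, in which the tool goes at most 62.5 mm and 10.7 degrees, less where a joint would pass 70% of its speed; a pose out of reach is approached as far as the arm can. A call with a gripper value outside its range is refused whole. The fingers move at their own pace and stop on an object; FORCE is the grip in N (left out, the last holds). Time passes only in rows, so rows that repeat a pose let the fingers close. It gives the time, the measured TCP pose, the force, the opening and the grip force at its end, in the units of the state.
- r.get_obs(): the state, without advancing time (a new reading comes with each control period).
- optics.grab_frame(name): name is "scene" or "side" or "wrist"; returns a dict with "color" (480x640x3 uint8, blue, green, red), "K" (3x3 intrinsics, pixels), "R" (3x3) and "t" (3): a world point X has camera coordinates R X + t. Camera axes: x right, y down, z forward; pixel columns grow to the right and rows downward; lengths in m; the calibration is good to about 2 mm. A picture is of the moment at which its call begins. There is no depth.
- r.hand_in(): hands the job in; it is judged then, once.
The state is a dict: "clock": time; "joints": joint angles; "qvel": joint speeds; "tau": joint torques, N m; "tcp_pos": TCP position; "orientation": TCP orientation; "contact_force": force on the tool from outside, world axes, zero at the start; "moment": the same for the moment, N m; "grip_width": finger opening in m; "gripper_force": force on a finger pad.
Only numpy, scipy, OpenCV 4.12 (cv2) and the standard library are available. Lean on these libraries where they do the work, as an engineer would, in place of code of your own. Each camera call takes 0.05 s, during which the arm holds its last target. There are 200 camera calls.

## Working session

There is one attempt and no reset: what is moved stays moved. The work goes in short steps, Python scripts to look and compute and a shell command to move; the robot and the scene stay as the last step left them, time stands still between calls to the robot, and variables do not carry over. Pictures are saved under pics/ and viewed, at most 14 in all, crops included, and the job is handed in when it is done.

```bash
ls; mkdir -p pics
python3 - <<'E'
from bench import r, optics
import cv2
o=r.get_obs();print(o, r.tcp_to_tips)
for n in("scene","side","wrist"):
    f=optics.grab_frame(n);cv2.imwrite(f"pics/{n}0.png",f["color"]);print(n,f["K"],f["R"],f["t"])
E
```

```text
pics
{'clock': 0.0, 'joints': array([ 1.14589587,  0.47783234,  0.02238332,  1.5564819 , -0.01152508,
        1.10929606, -0.0831097 ]), 'qvel': array([-0.00088275, -0.00068276, -0.00084924,  0.00113095, -0.00136477,
       -0.00057384,  0.00136737]), 'tau': array([-7.56933168e-04, -5.96438742e+01,  1.60780393e+00, -2.81191939e+01,
        1.24926565e-02,  9.35811287e-03, -3.12930081e-05]), 'tcp_pos': array([ 0.21006264, -0.64085652,  0.23829207]), 'orientation': array([-3.10045695e+00, -4.95201261e-01,  6.82910345e-04]), 'contact_force': array([-0.66684848, -0.65137073, -0.31847844]), 'moment': array([-0.03518345,  0.00509367, -0.00942838]), 'gripper_force': 0.0, 'grip_width': 0.08525498719008881} 0.008
scene [[522.38615085   0.         325.22487883]
 [  0.         522.38615085 233.61041728]
 [  0.           0.           1.        ]] [[ 0.57547151 -0.81749592  0.02308604]
 [-0.31676283 -0.24883092 -0.91528383]
 [ 0.75398531  0.51940697 -0.40214742]] [-0.3619899   0.14924213  1.00040615]
side [[503.67233409   0.         315.73064562]
 [  0.         503.67233409 241.04942023]
 [  0.           0.           1.        ]] [[ 0.97769935 -0.20959142  0.01324428]
 [-0.10606004 -0.54721159 -0.8302474 ]
 [ 0.18126015  0.81032766 -0.55723769]] [-0.48013218  0.02356802  1.4661789 ]
wrist [[365.9819785    0.         317.43103101]
 [  0.         365.9819785  241.5796658 ]
 [  0.           0.           1.        ]] [[ 0.31120415 -0.95034003 -0.00241073]
 [-0.89979648 -0.29546723  0.32103803]
 [-0.30580758 -0.0977392  -0.94706324]] [-0.67403911 -0.04290388  0.38208737]
```

View pics/scene0.png

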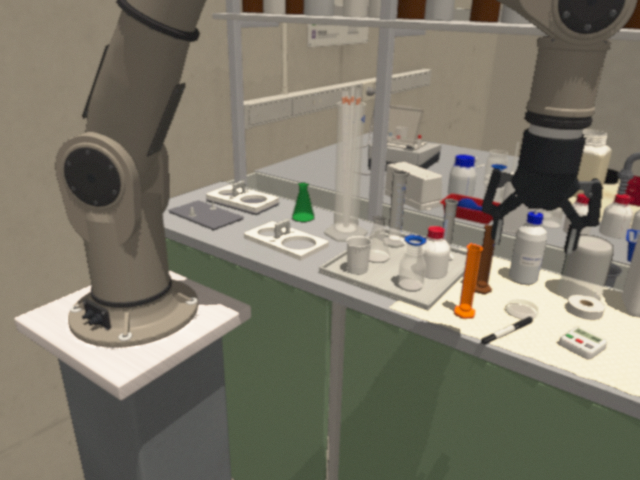

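View pics/side0.png

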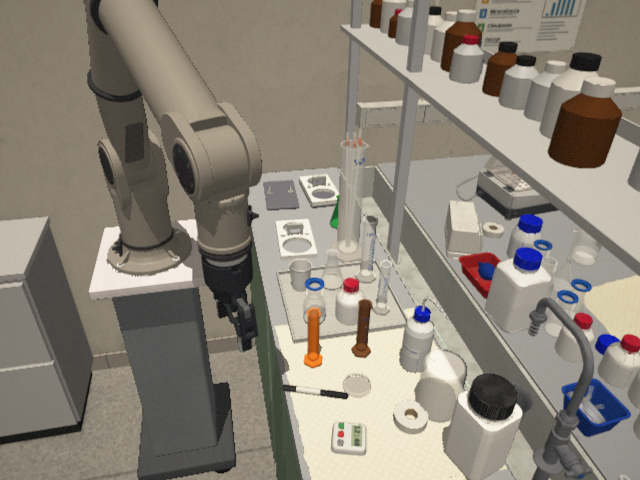

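Run:
```python
import cv2
s=cv2.imread("pics/scene0.png");d=cv2.imread("pics/side0.png")
# crop A: scene x160-340,y170-270 *4.4 ; 
cv2.imwrite("pics/cA.png",cv2.resize(s[170:270,160:340],None,fx=4.4,fy=4.4,interpolation=cv2.INTER_CUBIC))
cv2.imwrite("pics/cB.png",cv2.resize(d[165:345,250:430],None,fx=3.3,fy=3.3,interpolation=cv2.INTER_CUBIC))
```

```text
(no output)
```

View pics/cA.png

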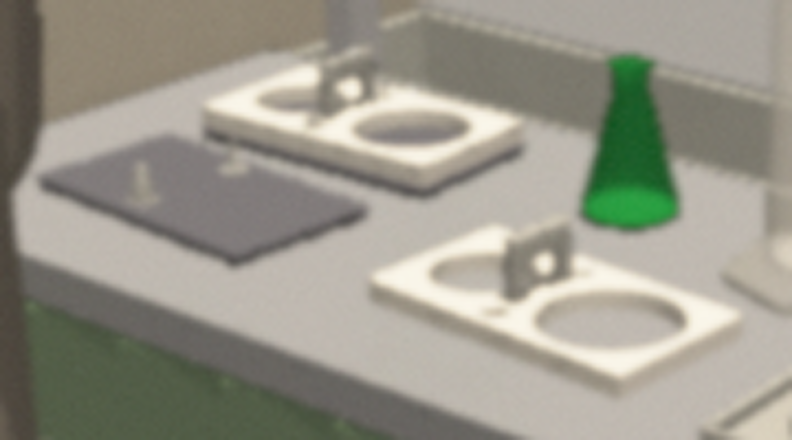

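View pics/cB.png

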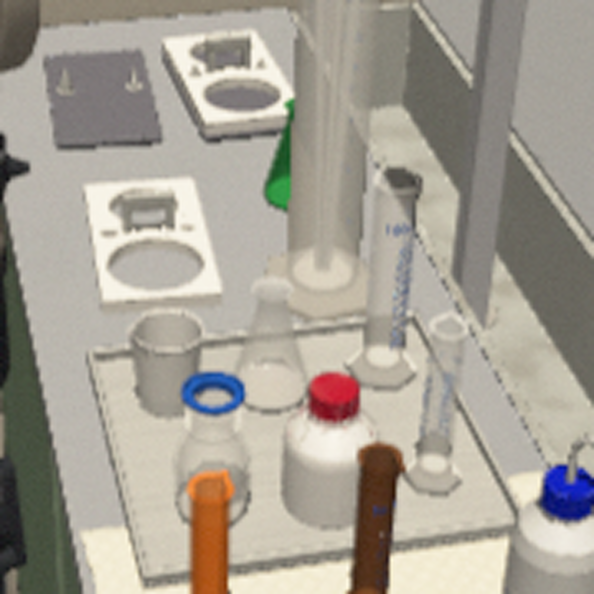

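The side view shows the candidates. Flask: clear one in the tray at side (332,282), green one at (335,213). Small cylinder: clear at (382,305), larger clear at (367,275), orange at (313,335), brown at (362,330). White plates: the loose one lies straight on the bench at (296,238), while the one at (319,190) sits on a grey base. I choose the clear flask, the shorter clear cylinder and the near plate.

```bash
cat > h.py <<'E'
import numpy as np, cv2
CAM={}
S=dict(K=np.array([[522.38615085,0,325.22487883],[0,522.38615085,233.61041728],[0,0,1]]),R=np.array([[0.57547151,-0.81749592,0.02308604],[-0.31676283,-0.24883092,-0.91528383],[0.75398531,0.51940697,-0.40214742]]),t=np.array([-0.3619899,0.14924213,1.00040615]))
D=dict(K=np.array([[503.67233409,0,315.73064562],[0,503.67233409,241.04942023],[0,0,1]]),R=np.array([[0.97769935,-0.20959142,0.01324428],[-0.10606004,-0.54721159,-0.8302474],[0.18126015,0.81032766,-0.55723769]]),t=np.array([-0.48013218,0.02356802,1.4661789]))
def p2w(f,u,v,z):
    R,t=f["R"],f["t"]; c=-R.T@t; d=R.T@np.linalg.inv(f["K"])@np.array([u,v,1.]); return c+d*(z-c[2])/d[2]
def w2p(f,X):
    p=f["K"]@(f["R"]@np.asarray(X)+f["t"]); return p[:2]/p[2]
E
python3 - <<'E'
from h import *
np.set_printoptions(precision=4,suppress=True)
B=lambda u,v,z:p2w(D,250+u/3.3,165+v/3.3,z)
A=lambda u,v,z:p2w(S,160+u/4.4,170+v/4.4,z)
for n,L,z in [("plate",[(85,183),(190,178),(220,293),(103,305)],.014),("base",[(44,57),(146,50),(160,140),(57,146)],.010),("carr",[(163,38),(255,30),(297,120),(203,130)],.024)]:
    P=np.array([B(*p,z)for p in L]);print(n,P[:,:2].ravel(),P.mean(0))
for n,L,z in [("plate",[(370,280),(492,225),(740,318),(620,380)],.014),("base",[(40,180),(170,133),(368,212),(235,262)],.010),("carr",[(205,103),(300,65),(524,128),(420,180)],.024)]:
    P=np.array([A(*p,z)for p in L]);print(n,P[:,:2].ravel(),P.mean(0))
for n,p,z in [("flasktop",(271,285),.105),("flaskfoot",(271,385),.005),("smalltop",(448,325),.149),("smallfoot",(433,470),.005),("cap",(335,388),.111),("beaker",(167,330),.077),("ring",(213,392),.115),("bigtop",(402,182),.19),("bigfoot",(382,368),.005),("c500",(322,285),.02)]:
    print(n,B(*p,z))
E
```

```text
plate [ 0.3769  0.0669  0.4768  0.0571  0.4648 -0.1345  0.3631 -0.1327] [ 0.4204 -0.0358  0.014 ]
base [0.372  0.3405 0.4836 0.3365 0.463  0.1405 0.3607 0.1479] [0.4198 0.2414 0.01  ]
carr [0.5022 0.3342 0.6055 0.3348 0.6009 0.1303 0.5041 0.1281] [0.5532 0.2319 0.024 ]
plate [ 0.3747  0.071   0.4806  0.0702  0.4625 -0.1257  0.3599 -0.1205] [ 0.4194 -0.0262  0.014 ]
base [0.3681 0.3485 0.4778 0.3498 0.4567 0.15   0.352  0.157 ] [0.4136 0.2513 0.01  ]
carr [0.5071 0.3462 0.6048 0.3542 0.6037 0.1473 0.4905 0.1371] [0.5515 0.2462 0.024 ]
flasktop [ 0.4774 -0.2569  0.105 ]
flaskfoot [ 0.4809 -0.2557  0.005 ]
smalltop [ 0.5722 -0.3893  0.149 ]
smallfoot [ 0.5772 -0.3799  0.005 ]
cap [ 0.4897 -0.3968  0.111 ]
beaker [ 0.3945 -0.2617  0.077 ]
ring [ 0.4033 -0.3894  0.115 ]
bigtop [ 0.5751 -0.2617  0.19  ]
bigfoot [ 0.5756 -0.2516  0.005 ]
c500 [ 0.5519 -0.148   0.02  ]
```

```bash
cat >> h.py <<'E'
from scipy.spatial.transform import Rotation as Ro
def plan(x,y,z,xdeg):
    "rows from current pose to TCP xyz, tool vertical, tool x axis at world heading xdeg"
    from bench import r
    o=r.get_obs(); R0=Ro.from_rotvec(o["orientation"])
    a=np.radians(xdeg); X=np.array([np.cos(a),np.sin(a),0]); Z=np.array([0,0,-1.]); R1=Ro.from_matrix(np.c_[X,np.cross(Z,X),Z])
    s=R0.inv().apply(np.array([x,y,z])-o["tcp_pos"])/.025; w=np.degrees((R0.inv()*R1).as_rotvec())/8
    print("rows",np.round(np.r_[s,w],2).tolist(),"grip",round(o["grip_width"]*1e3,1),"t",round(o["clock"],2))
def snap(n,tag,crop=None,sc=1):
    from bench import optics; import pickle
    f=optics.grab_frame(n); pickle.dump({k:f[k] for k in f},open(f"pics/{tag}.pkl","wb"))
    im=f["color"]
    if crop: u,v,w,h=crop; im=im[v:v+h,u:u+w]
    cv2.imwrite(f"pics/{tag}.png",cv2.resize(im,None,fx=sc,fy=sc,interpolation=cv2.INTER_CUBIC)); return f
E
python3 - <<'E'
from h import *
np.set_printoptions(precision=4,suppress=True)
from bench import r,optics
o=r.get_obs();f=optics.grab_frame("wrist");c=-f["R"].T@f["t"];R=Ro.from_rotvec(o["orientation"])
print("cam in tool",R.inv().apply(c-o["tcp_pos"]), "axes in tool",R.inv().apply(f["R"]))
plan(.45,-.2,.25,-4);plan(.44,-.02,.25,-4)
E
```

```text
cam in tool [ 0.0818  0.0003 -0.1356] axes in tool [[-0.0004  1.      0.0007]
 [-0.9471 -0.0001 -0.3209]
 [-0.3209 -0.0008  0.9471]]
rows [14.61, -13.78, -0.44, -0.01, 0.0, 2.77] grip 85.8 t 0.2
rows [16.47, -20.74, -0.43, -0.01, 0.0, 2.77] grip 85.8 t 0.2
```

```bash
python3 -m creep '{"rows":[[4.4,-4.7,-1,0,0,1,85],[7.8,-8,-1.4,0,0,2,85],[12,-11.8,-1.6,0,0,2.77,85],[14.6,-12.5,-1.6,0,0,2.77,85],[14.6,-12.5,-1.6,0,0,2.77,85],[14.6,-12.5,-1.6,0,0,2.77,85],[14.6,-12.5,-1.6,0,0,2.77,85],[14.6,-12.5,-1.6,0,0,2.77,85],[14.6,-12.5,-1.6,0,0,2.77,85],[14.6,-12.5,-1.6,0,0,2.77,85]]}'; python3 -c "
from h import *; snap('wrist','w1')"
```

```text
clock: 1.45
tcp_pos: [0.4593, -0.2313, 0.2791]
orientation: [3.139, -0.11, -0.001]
contact_force: [-0.4, 0.3, 0.1]
grip_width: 0.0849
gripper_force: 0.0
```

View pics/w1.png

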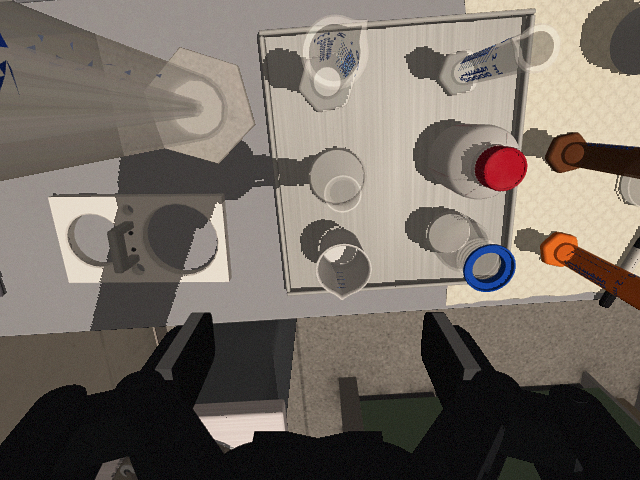

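Run:
```python
from h import *
import pickle
np.set_printoptions(precision=4,suppress=True)
f=pickle.load(open("pics/w1.pkl","rb"))
P=np.array([p2w(f,*p,.014) for p in [(49,197),(216,194),(230,282),(68,282)]]);print(P[:,:2],P.mean(0))
for n,p,z in [("well s",(92,240),.014),("well L",(182,238),.014),("flasktop",(343,193),.105),("flaskfoot",(336,176),.005),("smalltop",(535,46),.149),("smallfoot",(461,72),.014),("cap",(504,168),.111),("beaker",(343,269),.077),("lip",(344,297),.077),("ring",(489,267),.115),("bigtop",(336,47),.19),("bigfoot",(330,87),.012),("c500",(203,107),.015),("beakfoot",(330,242),.005)]:
    print(n,p2w(f,*p,z)[:2])
plan(.437,-.018,.25,-4)
```

```text
[[ 0.4785  0.0657]
 [ 0.4687 -0.1198]
 [ 0.3615 -0.1195]
 [ 0.3753  0.0746]] [ 0.421  -0.0248  0.014 ]
well s [0.4256 0.0316]
well L [ 0.4206 -0.0725]
flasktop [ 0.4783 -0.255 ]
flaskfoot [ 0.4777 -0.2538]
smalltop [ 0.5747 -0.3814]
smallfoot [ 0.5736 -0.3836]
cap [ 0.4909 -0.3874]
beaker [ 0.3959 -0.2529]
lip [ 0.3647 -0.2524]
ring [ 0.405  -0.3802]
bigtop [ 0.5768 -0.2503]
bigfoot [ 0.5692 -0.2523]
c500 [ 0.5593 -0.1212]
beakfoot [ 0.4006 -0.2425]
rows [-1.49, -8.47, 1.16, 0.0, 0.01, -0.01] grip 85.7 t 1.5
```

```bash
python3 -c "
from h import *
plan(.44,-.15,.31,-3);plan(.44,.2,.31,-3)"
```

```text
rows [-0.99, -3.21, -1.24, 0.0, 0.01, -0.14] grip 85.7 t 1.5
rows [-2.0, -17.18, -1.24, 0.0, 0.01, -0.14] grip 85.7 t 1.5
```

```bash
python3 -m creep '{"rows":[[-1,-1.5,-1.2,0,0,-0.1,85],[-1,-3.2,-1.2,0,0,-0.1,85],[-1.3,-6,-1.2,0,0,-0.1,85],[-1.5,-8,-1.2,0,0,-0.1,85],[-1.7,-10.5,-1.2,0,0,-0.1,85],[-1.8,-13,-1.2,0,0,-0.1,85],[-2,-15.5,-1.2,0,0,-0.1,85],[-2,-17.2,-1.2,0,0,-0.1,85],[-2,-17.2,-1.2,0,0,-0.1,85],[-2,-17.2,-1.2,0,0,-0.1,85]]}'; python3 -m creep '{"rows":[[0,0,0,0,0,0,85],[0,0,0,0,0,0,85]]}'; python3 -c "
from h import *; snap('wrist','w2')"
```

```text
clock: 2.75
tcp_pos: [0.4404, 0.1997, 0.3089]
orientation: [3.139, -0.092, -0.001]
contact_force: [0.6, -0.0, -0.2]
grip_width: 0.0848
gripper_force: 0.0
clock: 3.0
tcp_pos: [0.4403, 0.2003, 0.3093]
orientation: [3.14, -0.092, 0.0]
contact_force: [-0.5, 0.7, 0.0]
grip_width: 0.0855
gripper_force: 0.0
```

View pics/w2.png

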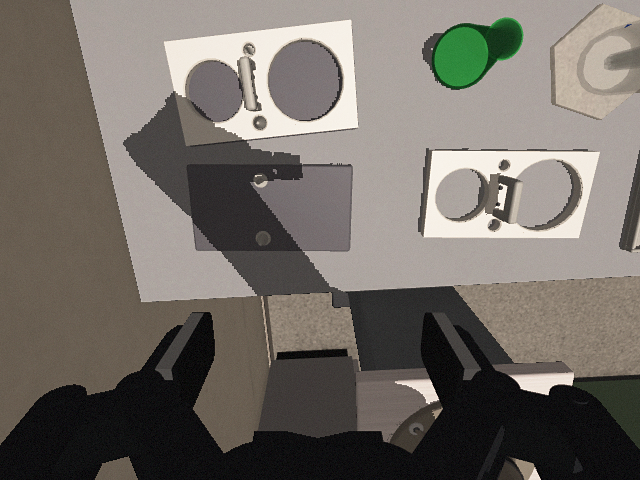

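Run:
```python
import cv2,numpy as np
i=cv2.imread("pics/w2.png")
a=i[158:260,178:368];b=i[145:247,415:605]
cv2.imwrite("pics/c2.png",cv2.resize(np.vstack([a,b]),None,fx=2.9,fy=2.9,interpolation=cv2.INTER_CUBIC))
```

```text
(no output)
```

View pics/c2.png

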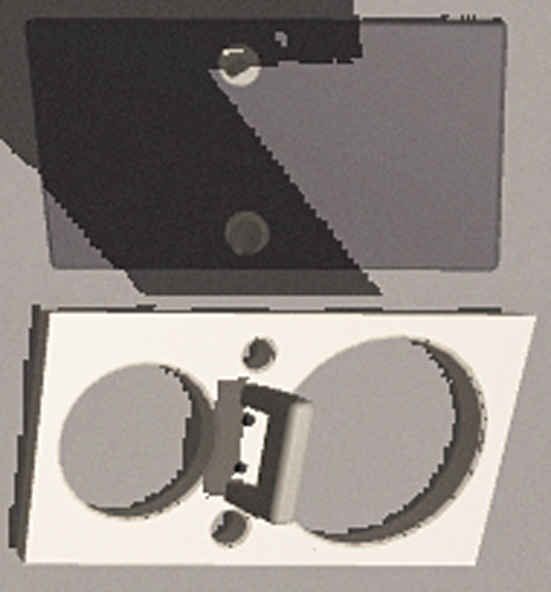

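Run:
```python
from h import *
import pickle
np.set_printoptions(precision=4,suppress=True)
f=pickle.load(open("pics/w2.pkl","rb"))
b=lambda u,v,z:p2w(f,177.7+u/2.9,157.7+v/2.9,z)[:2]
p=lambda u,v,z:p2w(f,414.7+u/2.9,144.7+(v-295.8)/2.9,z)[:2]
def fit(n,M,W):
    M=np.array(M);W=np.array(W);m,w=M.mean(0),W.mean(0);a=M-m;c=W-w
    th=np.arctan2((a[:,0]*c[:,1]-a[:,1]*c[:,0]).sum(),(a*c).sum());R=np.array([[np.cos(th),-np.sin(th)],[np.sin(th),np.cos(th)]])
    o=w-R@m;print(n,"origin",o,"yaw",np.degrees(th),"handle",o+R@[.011,0],"\nres mm",((M@R.T+o-W)*1e3).ravel())
    return o,th
# model: +x=world y => image left; +y = world -x => image down
fit("base",[(.098,-.054),(-.098,-.054),(-.098,.054),(.098,.054),(.011,.036),(.011,-.036)],
 [b(26,20,.01),b(507,20,.01),b(498,270,.01),b(52,267,.01),b(246,233,.01),b(239,66,.01)])
fit("plate",[(.096,-.052),(-.096,-.052),(-.096,.052),(.096,.052),(.011,.036),(.011,-.036),(.0545,0),(.011,0)],
 [p(48,312,.014),p(537,316,.014),p(474,564,.014),p(24,562,.014),p(230,527,.014),p(259,354,.014),p(137,441,.014),p(293,462,.054)])
g=lambda u,v,z:p2w(f,u,v,z)[:2]
fit("carrier",[(.096,-.052),(-.096,-.052),(-.096,.052),(.096,.052),(.0545,0),(-.0435,0)],
 [g(164,42,.024),g(351,20,.024),g(358,128,.024),g(188,146,.024),g(214,91,.024),g(305.5,79.5,.024)])
plan(.428,-.015,.2,-4)
```

```text
base origin [0.4195 0.258 ] yaw 86.3931190769759 handle [0.4202 0.2689] 
res mm [ 0.6771  1.2879 -0.2459 -0.3878 -0.7216 -0.5242 -1.2047  1.0177  0.7249
 -0.8434  0.7702 -0.5501]
plate origin [ 0.421  -0.0264] yaw 86.24877923456096 handle [ 0.4217 -0.0154] 
res mm [ 0.2734 -0.9173  0.6235  0.7625 -0.196   0.1712  0.1796 -0.0864  0.1102
  0.3129  0.1394  0.291  -0.3641 -0.3061 -0.7659 -0.2278]
carrier origin [0.5572 0.249 ] yaw 92.67212574268328 handle [0.5567 0.26  ] 
res mm [ 0.1646 -0.4775  0.6104 -0.3489  1.1491 -0.5679  0.2549  1.4448 -0.6233
 -0.1433 -1.5557  0.0929]
rows [0.01, 8.64, 4.38, 0.0, -0.0, 0.09] grip 85.0 t 3.05
```

```bash
python3 -m creep '{"rows":[[0,2.5,1,0,0,0.1,50],[0,5,2.5,0,0,0.1,50],[0,7.5,4,0,0,0.1,50],[0,8.64,6,0,0,0.1,50],[0,8.64,8,0,0,0.1,50],[0,8.64,8,0,0,0.1,50],[0,8.64,8,0,0,0.1,50]]}'; python3 -c "
from h import *
plan(.4235,-.0154,.035,-3.75)"
```

```text
clock: 3.92
tcp_pos: [0.429, -0.0132, 0.1107]
orientation: [-3.139, 0.109, -0.002]
contact_force: [0.2, 0.3, 0.5]
grip_width: 0.0499
gripper_force: 0.0
rows [-0.22, 0.1, 3.03, -0.0, -0.01, -0.03] grip 49.9 t 3.92
```

```bash
python3 -m creep '{"rows":[[-0.22,0.1,1,0,0,0,50],[-0.22,0.1,2,0,0,0,50],[-0.22,0.1,3.03,0,0,0,50],[-0.22,0.1,3.03,0,0,0,50],[-0.22,0.1,3.03,0,0,0,50]]}'; python3 -c "
from h import *
snap('wrist','w3')
plan(.4235,-.0154,.035,-3.75)"
```

```text
clock: 4.55
tcp_pos: [0.424, -0.0155, 0.0355]
orientation: [-3.14, 0.109, -0.006]
contact_force: [-0.2, 0.6, -0.0]
grip_width: 0.0496
gripper_force: 0.0
rows [-0.02, -0.01, 0.02, -0.0, -0.03, -0.03] grip 49.9 t 4.6
```

View pics/w3.png

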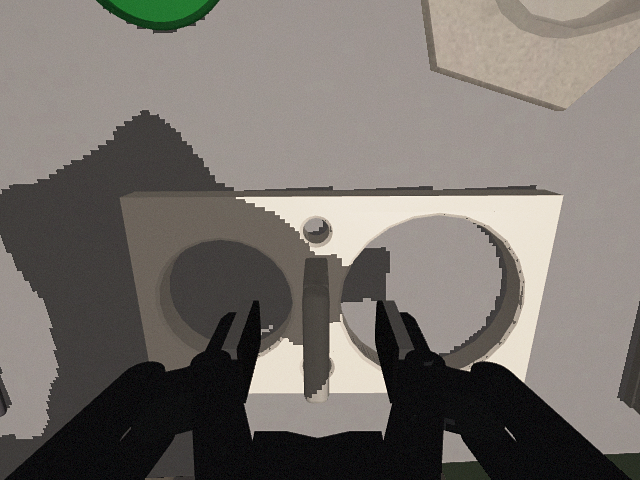

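The bar stands between the fingers at (316,320), well centred. Closing on it.

```bash
python3 -m creep '{"rows":[[0,0,0,0,0,0,4],[0,0,0,0,0,0,4],[0,0,0,0,0,0,4],[0,0,0,0,0,0,4],[0,0,0,0,0,0,4],[0,0,0,0,0,0,4]]}' 70; python3 -m creep '{"rows":[[0,0,-0.5,0,0,0,4],[0,0,-1,0,0,0,4],[0,0,-2,0,0,0,4],[0,0,-3,0,0,0,4],[0,0,-3,0,0,0,4],[0,0,-3,0,0,0,4]]}';python3 -c "
from h import *
snap('wrist','w4')
plan(.4235-.0015,-.0154+.2844,.11,-3.6)"
```

```text
clock: 5.35
tcp_pos: [0.4227, -0.016, 0.0343]
orientation: [3.14, -0.109, 0.002]
contact_force: [-1.8, 0.0, 8.4]
grip_width: 0.0088
gripper_force: 68.6
clock: 6.1
tcp_pos: [0.4217, -0.0163, 0.1082]
orientation: [3.139, -0.11, -0.001]
contact_force: [-0.3, -0.6, -2.2]
grip_width: 0.0086
gripper_force: 68.7
rows [-0.78, -11.38, -0.09, 0.0, 0.01, -0.05] grip 8.8 t 6.15
```

View pics/w4.png

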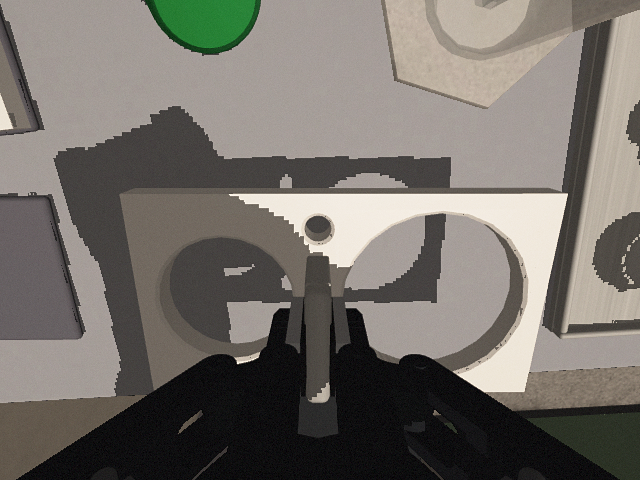

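Run:
```python
from h import *
import pickle
from bench import r
np.set_printoptions(precision=4,suppress=True)
f=pickle.load(open("pics/w4.pkl","rb"))
M=np.array([(.096,-.052),(-.096,-.052),(-.096,.052),(.096,.052),(.011,-.036)]);
W=np.array([p2w(f,u,v,.088)[:2] for u,v in [(122,195),(565,195),(526,390.5),(151,391.5),(318,229.5)]])
m,w=M.mean(0),W.mean(0);a=M-m;c=W-w
th=np.arctan2((a[:,0]*c[:,1]-a[:,1]*c[:,0]).sum(),(a*c).sum());R=np.array([[np.cos(th),-np.sin(th)],[np.sin(th),np.cos(th)]]);o=w-R@m
print(o,np.degrees(th),o+R@[.011,0],((M@R.T+o-W)*1e3).ravel(), r.get_obs()["tcp_pos"])
```

```text
[ 0.4195 -0.0277] 85.98601172157338 [ 0.4203 -0.0167] [ 0.2869  0.6987  0.3049 -0.4705 -0.3548  1.6356 -0.052  -2.0356 -0.1851
  0.1718] [ 0.4215 -0.0162  0.1078]
```

```bash
python3 -m creep '{"rows":[[0,-1,0,0,0,0,4],[-0.2,-2.5,0,0,0,0,4],[-0.3,-4.2,0,0,0,0,4],[-0.4,-6,0,0,0,0,4],[-0.5,-7.8,0,0,0,0,4],[-0.65,-9.5,0,0,0,-0.05,4],[-0.75,-10.8,0,0,0,-0.05,4],[-0.8,-11.38,0,0,0,-0.05,4],[-0.8,-11.38,0,0,0,-0.05,4],[-0.8,-11.38,0,0,0,-0.05,4]]}';python3 -c "
from h import *
snap('wrist','w5')
plan(.4214,.269,.06,-3.6)"
```

```text
clock: 7.4
tcp_pos: [0.4221, 0.2671, 0.108]
orientation: [3.138, -0.102, -0.001]
contact_force: [1.0, -1.0, -3.0]
grip_width: 0.0087
gripper_force: 68.7
rows [-0.04, -0.08, 1.93, 0.01, 0.0, -0.02] grip 9.0 t 7.45
```

View pics/w5.png

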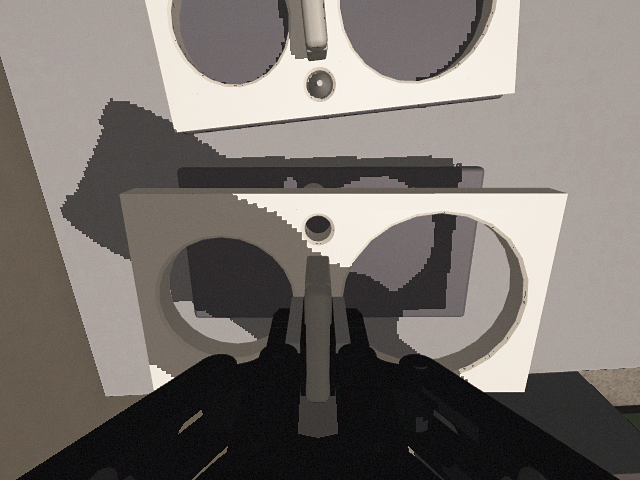

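Run:
```python
from h import *
import pickle
np.set_printoptions(precision=4,suppress=True)
f=pickle.load(open("pics/w5.pkl","rb"))
W=np.array([p2w(f,u,v,.01)[:2] for u,v in [(178,168),(484,168),(463.5,316.5),(197.5,316.5)]])
print(W, W.mean(0))
```

```text
[[0.4794 0.3508]
 [0.4668 0.1582]
 [0.3606 0.1644]
 [0.3733 0.3567]] [0.42   0.2575]
```

```bash
python3 -m creep '{"rows":[[-0.03,-0.07,0.5,0,0,0,4],[-0.03,-0.07,1,0,0,0,4],[-0.03,-0.07,1.4,0,0,0,4],[-0.03,-0.07,1.6,0,0,0,4],[-0.03,-0.07,1.8,0,0,0,4],[-0.03,-0.07,2,0,0,0,4],[-0.03,-0.07,2,0,0,0,4]]}';python3 -c "
from h import *
plan(.4216,.2688,.0443,-3.6)"
```

```text
clock: 8.32
tcp_pos: [0.4214, 0.2708, 0.0583]
orientation: [3.14, -0.099, -0.001]
contact_force: [0.3, -1.2, -3.6]
grip_width: 0.0088
gripper_force: 68.6
rows [0.01, 0.08, 0.56, 0.0, 0.0, -0.0] grip 8.8 t 8.32
```

```bash
python3 -m creep '{"rows":[[0.01,0.08,0,0,0,0,4],[0.01,0.08,0.1,0,0,0,4],[0.01,0.08,0.2,0,0,0,4],[0.01,0.08,0.3,0,0,0,4],[0.01,0.08,0.3,0,0,0,4]]}';python3 -c "
from h import *
plan(.4216,.2688,.0443,-3.6)"
```

```text
clock: 8.95
tcp_pos: [0.4215, 0.2688, 0.0508]
orientation: [3.14, -0.099, -0.001]
contact_force: [0.5, 0.2, -3.8]
grip_width: 0.0089
gripper_force: 68.6
rows [0.0, -0.0, 0.26, 0.0, 0.0, -0.0] grip 8.9 t 8.95
```

```bash
python3 -m creep '{"rows":[[0,0,0.1,0,0,0,4],[0,0,0.2,0,0,0,4],[0,0,0.27,0,0,0,4],[0,0,0.27,0,0,0,4],[0,0,0.27,0,0,0,4]]}'
```

```text
clock: 9.57
tcp_pos: [0.4216, 0.2689, 0.0443]
orientation: [3.14, -0.099, -0.0]
contact_force: [-0.8, 0.1, -0.9]
grip_width: 0.0087
gripper_force: 69.0
```

```bash
python3 -m creep '{"rows":[[0,0,0.05,0,0,0,4],[0,0,0.05,0,0,0,40],[0,0,0.05,0,0,0,50],[0,0,0,0,0,0,50],[0,0,-1.5,0,0,0,50],[0,0,-3.5,0,0,0,50],[0,0,-6,0,0,0,50],[0,0,-8,0,0,0,60],[0,0,-8,0,0,0,60],[0,0,-8,0,0,0,60]]}';python3 -c "
from h import *
snap('wrist','w6',(180,130,340,250),2.3)
plan(.43,.02,.31,-3.5)"
```

```text
clock: 10.82
tcp_pos: [0.4214, 0.2685, 0.2438]
orientation: [3.139, -0.099, -0.0]
contact_force: [0.5, -0.4, -1.0]
grip_width: 0.0601
gripper_force: 0.0
rows [0.98, 9.89, -2.66, 0.01, 0.01, -0.01] grip 60.0 t 10.88
```

View pics/w6.png

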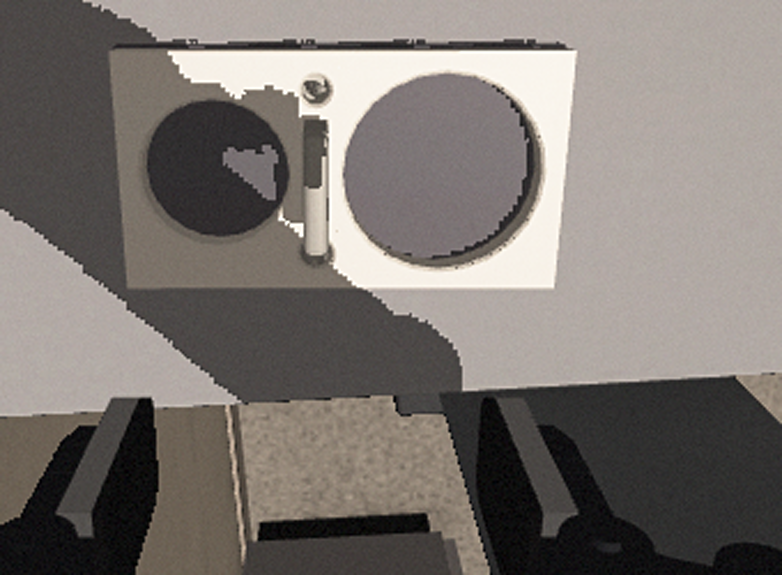

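Run:
```python
from h import *
import pickle
np.set_printoptions(precision=4,suppress=True)
f=pickle.load(open("pics/w6.pkl","rb"))
W=np.array([p2w(f,180-.3+u/2.3,130-.3+v/2.3,.024)[:2] for u,v in [(110,50),(577,50),(555,288),(127,288)]])
print(W, W.mean(0))
f=pickle.load(open("pics/w1.pkl","rb"))
print("brown foot",p2w(f,570,152,.012),"orange",p2w(f,557,249,.012))
hsv=cv2.cvtColor(f["color"],cv2.COLOR_BGR2HSV);m=((hsv[...,0]<8)|(hsv[...,0]>172))&(hsv[...,1]>150)&(hsv[...,2]>80)
n,l,s,c=cv2.connectedComponentsWithStats(m.astype(np.uint8));k=1+s[1:,4].argmax();print(s[k],c[k],p2w(f,*c[k],.108))
plan(.44,-.05,.31,-3.5);plan(.47,-.33,.26,-3.5)
```

```text
[[0.4781 0.3496]
 [0.4659 0.1579]
 [0.3614 0.1641]
 [0.3737 0.3569]] [0.4198 0.2571]
brown foot [ 0.4867 -0.5053  0.012 ] orange [ 0.3756 -0.5068  0.012 ]
[ 483  147   44   44 1461] [504.7639 168.8193] [ 0.4897 -0.3896  0.108 ]
rows [1.55, 12.66, -2.66, 0.01, 0.01, -0.01] grip 60.0 t 10.88
rows [3.46, 23.76, -0.65, 0.01, 0.01, -0.01] grip 60.0 t 10.88
```

Plate measured at (0.4198, 0.2571) against base (0.4200, 0.2575): home. Now to the bottle.

```bash
python3 -m creep '{"rows":[[0.1,0.5,-2,0,0,0,60],[0.4,2.8,-2.7,0,0,0,60],[0.7,5.2,-2.7,0,0,0,60],[1,7.6,-2.7,0,0,0,60],[1.3,10,-2.7,0,0,0,60],[1.5,12.4,-2.7,0,0,0,60],[1.8,14.8,-2.7,0,0,0,60],[2.3,17.2,-2.7,0,0,0,60],[2.8,19.6,-2.4,0,0,0,60],[3.2,22,-1.5,0,0,0,60]]}';python3 -m creep '{"rows":[[0.3,1.8,0.8,0,0,0,60],[0.3,1.8,0.8,0,0,0,60],[0.3,1.8,0.8,0,0,0,60],[0.3,1.8,0.8,0,0,0,60]]}';cat >>h.py <<'E'
def red(f):
    hsv=cv2.cvtColor(f["color"],cv2.COLOR_BGR2HSV);m=((hsv[...,0]<8)|(hsv[...,0]>172))&(hsv[...,1]>150)&(hsv[...,2]>80)
    n,l,s,c=cv2.connectedComponentsWithStats(m.astype(np.uint8));k=1+s[1:,4].argmax();return s[k],c[k]
E
python3 -c "
from h import *
f=snap('wrist','w7');s,c=red(f);print(s,c,p2w(f,*c,.108));plan(.4895,-.388,.14,-3.5)"
```

```text
clock: 12.12
tcp_pos: [0.4668, -0.2849, 0.2814]
orientation: [3.14, -0.099, -0.001]
contact_force: [0.9, -0.1, 0.3]
grip_width: 0.0599
gripper_force: 0.0
clock: 12.62
tcp_pos: [0.4718, -0.3267, 0.2627]
orientation: [-3.14, 0.095, -0.0]
contact_force: [-0.3, 0.1, 1.2]
grip_width: 0.0598
gripper_force: 0.0
[ 371  175   45   44 1514] [393.02575958 196.71268164] [ 0.48965589 -0.38885258  0.108     ]
rows [0.85, 2.4, 4.92, -0.0, -0.0, 0.0] grip 60.1 t 12.68
```

```bash
python3 -m creep '{"rows":[[0.4,1.2,0.5,0,0,0,60],[0.85,2.4,1.5,0,0,0,60],[0.85,2.43,3.5,0,0,0,60],[0.85,2.43,5,0,0,0,60],[0.85,2.43,5,0,0,0,60],[0.85,2.43,5,0,0,0,60]]}';python3 -c "
from h import *
f=snap('wrist','w8');s,c=red(f);print(s,c,p2w(f,*c,.108));plan(.4895,-.389,.097,-3.5)"
```

```text
clock: 13.42
tcp_pos: [0.4899, -0.3903, 0.1395]
orientation: [3.139, -0.098, 0.004]
contact_force: [0.2, -0.5, 0.4]
grip_width: 0.06
gripper_force: 0.0
[293 305  51  18 392] [316.14795918 316.00510204] [ 0.4745692  -0.38913035  0.108     ]
rows [-0.03, -0.07, 1.72, 0.01, -0.02, -0.01] grip 59.8 t 13.47
```

```bash
python3 -m creep '{"rows":[[-0.02,-0.05,0.8,0,0,0,60],[-0.02,-0.05,1.7,0,0,0,60],[-0.02,-0.05,1.7,0,0,0,60],[-0.02,-0.05,1.7,0,0,0,50],[-0.02,-0.05,1.7,0,0,0,44],[-0.02,-0.05,1.7,0,0,0,40],[-0.02,-0.05,1.7,0,0,0,30],[-0.02,-0.05,1.7,0,0,0,30],[-0.02,-0.05,1.7,0,0,0,30],[-0.02,-0.05,1.7,0,0,0,30]]}' 35;python3 -c "
from h import *
plan(.4895,-.389,.28,-3.5)"
```

```text
clock: 14.72
tcp_pos: [0.4891, -0.3885, 0.0963]
orientation: [-3.14, 0.098, -0.002]
contact_force: [0.2, 2.5, 6.0]
grip_width: 0.0352
gripper_force: 35.7
rows [0.03, 0.02, -7.35, -0.0, -0.01, -0.01] grip 35.2 t 14.72
```

```bash
python3 -m creep '{"rows":[[0,0,-0.5,0,0,0,30],[0,0,-1.5,0,0,0,30],[0,0,-3,0,0,0,30],[0,0,-5,0,0,0,30],[0,0,-7,0,0,0,30],[0,0,-7.7,0,0,0,30],[0,0,-7.7,0,0,0,30]]}';python3 -c "
from h import *
plan(.445,-.2,.285,-3.5)
plan(.44,-.0,.285,-3.5)
plan(.418,.2146,.25,-3.5)"
```

```text
clock: 15.6
tcp_pos: [0.4884, -0.3893, 0.2886]
orientation: [3.139, -0.099, 0.003]
contact_force: [0.4, -0.6, -0.9]
grip_width: 0.0356
gripper_force: 35.8
rows [-2.21, -7.45, 0.13, 0.01, -0.01, -0.02] grip 35.6 t 15.6
rows [-2.92, -15.42, 0.12, 0.01, -0.01, -0.02] grip 35.6 t 15.6
rows [-4.34, -23.93, 1.51, 0.01, -0.01, -0.02] grip 35.6 t 15.6
```

```bash
python3 -m creep '{"rows":[[-0.3,-1,0,0,0,0,30],[-0.8,-2.8,0,0,0,0,30],[-1.4,-4.8,0,0,0,0,30],[-2,-6.8,0,0,0,0,30],[-2.3,-8.8,0,0,0,0,30],[-2.5,-10.8,0,0,0,0,30],[-2.7,-12.8,0,0,0,0,30],[-2.9,-14.8,0,0,0,0,30],[-3.2,-16.8,0,0,0,0,30],[-3.5,-18.8,0,0,0,0,30]]}';python3 -m creep '{"rows":[[-0.4,-1.6,0.3,0,0,0,30],[-0.7,-3.3,0.8,0,0,0,30],[-0.8,-4.6,1.4,0,0,0,30],[-0.84,-5.13,1.5,0,0,0,30],[-0.84,-5.13,1.5,0,0,0,30],[-0.84,-5.13,1.5,0,0,0,30]]}';python3 -c "
from h import *
plan(.4172,.2146,.125,-3.5)"
```

```text
clock: 16.85
tcp_pos: [0.4289, 0.0867, 0.2856]
orientation: [3.139, -0.099, -0.006]
contact_force: [1.4, 0.8, -1.1]
grip_width: 0.0355
gripper_force: 35.7
clock: 17.6
tcp_pos: [0.418, 0.2134, 0.25]
orientation: [3.139, -0.102, -0.0]
contact_force: [0.1, -0.0, -1.3]
grip_width: 0.0352
gripper_force: 35.7
rows [-0.03, -0.05, 5.0, 0.01, 0.0, -0.03] grip 35.2 t 17.6
```

```bash
python3 -m creep '{"rows":[[-0.03,-0.05,1.5,0,0,0,30],[-0.03,-0.05,3,0,0,0,30],[-0.03,-0.05,4.5,0,0,0,30],[-0.03,-0.05,5.2,0,0,0,30],[-0.03,-0.05,5.6,0,0,0,30],[-0.03,-0.05,5.75,0,0,0,30],[-0.03,-0.05,5.88,0,0,0,30],[-0.03,-0.05,5.94,0,0,0,30],[-0.03,-0.05,5.94,0,0,0,30]]}'
```

```text
clock: 18.73
tcp_pos: [0.4171, 0.2163, 0.1019]
orientation: [-3.14, 0.099, -0.001]
contact_force: [0.1, 0.2, -0.1]
grip_width: 0.0354
gripper_force: 35.8
```

```bash
python3 -m creep '{"rows":[[0,0,0.02,0,0,0,30],[0,0,0.02,0,0,0,38],[0,0,0.02,0,0,0,46],[0,0,0,0,0,0,55],[0,0,0,0,0,0,60],[0,0,-1,0,0,0,60],[0,0,-3,0,0,0,60],[0,0,-5.4,0,0,0,60],[0,0,-7.4,0,0,0,60],[0,0,-7.4,0,0,0,60]]}';python3 -c "
from h import *
from bench import optics
f=snap('wrist','w9');s,c=red(f);print(s,c,p2w(f,*c,.113))
plan(.43,-.03,.29,-3.5)
plan(.4,-.2,.2,-3.5)"
```

```text
clock: 19.98
tcp_pos: [0.4189, 0.2176, 0.2907]
orientation: [-3.136, 0.099, -0.012]
contact_force: [0.3, 0.1, -0.1]
grip_width: 0.0596
gripper_force: 0.0
[ 299  200   41   39 1168] [319.85017123 219.16010274] [0.41674652 0.21600671 0.113     ]
rows [1.11, 9.82, -0.08, -0.01, -0.03, -0.02] grip 60.4 t 20.02
rows [0.33, 16.69, 3.5, -0.01, -0.03, -0.02] grip 60.4 t 20.02
```

```bash
python3 -m creep '{"rows":[[0.3,2,0,0,0,0,60],[0.6,4.4,0,0,0,0,70],[0.9,6.8,0,0,0,0,85],[1.1,9.2,0,0,0,0,85],[1.1,11.6,0,0,0,0,85],[1.1,14,0,0,0,0,85],[1.1,16.4,0.5,0,0,0,85],[1,18,1.5,0,0,0,85],[0.9,18,1.5,0,0,0,85],[0.9,18,1.5,0,0,0,85]]}';python3 -m creep '{"rows":[[0,0,0,0,0,0,85],[0,0,0,0,0,0,85]]}'; python3 -c "
from h import *
snap('wrist','w10')"
```

```text
clock: 21.28
tcp_pos: [0.4106, -0.2332, 0.2481]
orientation: [-3.139, 0.098, 0.003]
contact_force: [-0.3, 0.0, 0.8]
grip_width: 0.0848
gripper_force: 0.0
clock: 21.52
tcp_pos: [0.4117, -0.2333, 0.2495]
orientation: [3.14, -0.096, 0.001]
contact_force: [-0.4, -0.9, 1.3]
grip_width: 0.0848
gripper_force: 0.0
```

View pics/w10.png

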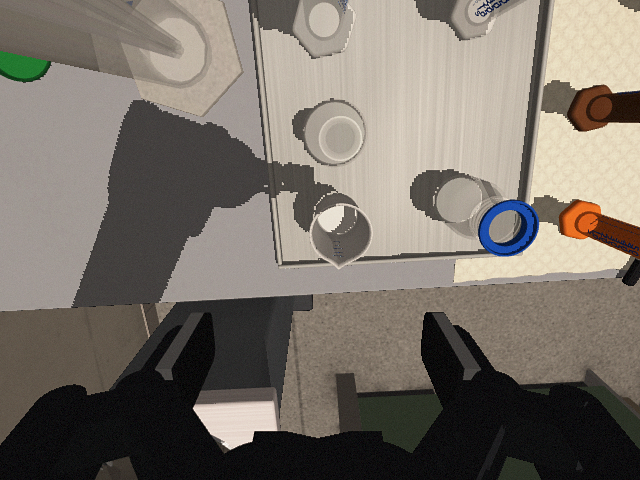

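Run:
```python
from h import *
import pickle
np.set_printoptions(precision=4,suppress=True)
f=pickle.load(open("pics/w10.pkl","rb"))
for n,p,z in [("flasktop",(341,139),.105),("flaskfoot",(334,132),.005),("beaker",(341,233.5),.077),("lip",(339,268),.077),("smallfoot",(473,10),.01)]: print(n,p2w(f,*p,z)[:2])
for X in ([.396,-.253],[.398,-.253]): 
  for th in (0,90,180,270): print(w2p(f,[X[0]+.028*np.cos(np.radians(th)),X[1]+.028*np.sin(np.radians(th)),.077]))
plan(.396,-.253,.12,-3.5)
```

```text
flasktop [ 0.4775 -0.2551]
flaskfoot [ 0.479  -0.2543]
beaker [ 0.3955 -0.2535]
lip [ 0.3627 -0.2504]
smallfoot [ 0.5757 -0.3827]
[339.0514 201.9284]
[308.7263 234.8965]
[341.6703 262.4817]
[372.1773 231.1864]
[338.9524 199.6378]
[308.5701 232.7386]
[341.5816 260.4319]
[372.1467 229.0138]
rows [-0.58, 0.82, 5.18, 0.0, -0.01, -0.0] grip 84.8 t 21.57
```

```bash
python3 -m creep '{"rows":[[-0.3,0.4,1,0,0,0,85],[-0.6,0.82,2.5,0,0,0,85],[-0.6,0.82,4.5,0,0,0,85],[-0.6,0.82,6.5,0,0,0,85],[-0.6,0.82,8,0,0,0,85],[-0.6,0.82,8.3,0,0,0,85],[-0.6,0.82,8.3,0,0,0,85],[-0.6,0.82,8.3,0,0,0,85]]}' 20;python3 -c "
from h import *
plan(.3957,-.2533,.041,-3.5)"
```

```text
clock: 22.58
tcp_pos: [0.396, -0.2543, 0.0431]
orientation: [3.139, -0.099, 0.004]
contact_force: [0.1, -0.2, -0.3]
grip_width: 0.0851
gripper_force: 0.0
rows [-0.02, -0.04, 0.09, 0.01, -0.02, -0.01] grip 85.1 t 22.57
```

```bash
python3 -m creep '{"rows":[[0,-0.04,0.08,0,0,0,75],[0,-0.04,0.08,0,0,0,68],[0,-0.04,0.08,0,0,0,62],[0,-0.04,0.08,0,0,0,57],[0,-0.04,0.08,0,0,0,53],[0,-0.04,0.08,0,0,0,49],[0,-0.04,0.08,0,0,0,45],[0,-0.04,0.08,0,0,0,45],[0,-0.04,0.08,0,0,0,45]]}' 20;python3 -m creep '{"rows":[[0,0,-0.4,0,0,0,45],[0,0,-1.4,0,0,0,45],[0,0,-3,0,0,0,45],[0,0,-5,0,0,0,45],[0,0,-7,0,0,0,45],[0,0,-9,0,0,0,45],[0,0,-9.8,0,0,0,45],[0,0,-9.8,0,0,0,45]]}';python3 -c "
from h import *
plan(.44,-.1,.285,-3.5)
plan(.44,.0,.285,-3.5)
plan(.4235,.3117,.25,-3.5)"
```

```text
clock: 23.7
tcp_pos: [0.395, -0.2528, 0.0399]
orientation: [3.14, -0.099, 0.0]
contact_force: [-1.5, 0.6, 4.9]
grip_width: 0.054
gripper_force: 20.1
clock: 24.7
tcp_pos: [0.3955, -0.2531, 0.2863]
orientation: [3.138, -0.099, 0.005]
contact_force: [-0.9, 0.2, -1.5]
grip_width: 0.0537
gripper_force: 21.3
rows [1.39, -6.23, 0.05, 0.01, -0.02, -0.01] grip 53.7 t 24.7
rows [1.14, -10.22, 0.04, 0.01, -0.02, -0.01] grip 53.7 t 24.7
rows [-0.31, -22.62, 1.42, 0.01, -0.02, -0.01] grip 53.7 t 24.7
```

```bash
python3 -m creep '{"rows":[[0.5,-0.6,0,0,0,-1,45],[1,-2,0,0,0,-2,45],[1.4,-3.8,0,0,0,-3.2,45],[1.4,-5.6,0,0,0,-4.4,45],[1.4,-7.4,0,0,0,-5.6,45],[1.2,-9.2,0,0,0,-6.8,45],[1.1,-11,0,0,0,-8,45],[0.9,-12.8,0,0,0,-9.2,45],[0.7,-14.6,0,0,0,-10.2,45],[0.5,-16,0,0,0,-11.2,45]]}'; python3 -c "
from h import *
from bench import r
print(r.get_obs()['joints'])
plan(.4235,.3117,.25,86.4)"
```

```text
clock: 25.95
tcp_pos: [0.4313, 0.1471, 0.2831]
orientation: [-2.29, -2.148, 0.003]
contact_force: [0.7, -0.4, -0.3]
grip_width: 0.054
gripper_force: 21.3
[ 0.00401094  0.10128001 -0.49709509  1.97256654  0.05368463  1.08296853
 -0.58015745]
rows [6.55, -0.73, 1.32, -0.02, 0.0, -0.01] grip 54.0 t 25.95
```

```bash
python3 -m creep '{"rows":[[1.5,-0.2,0.2,0,0,0,45],[3.2,-0.35,0.6,0,0,0,45],[4.9,-0.5,1,0,0,0,45],[6,-0.68,1.3,0,0,0,45],[6.55,-0.73,1.3,0,0,0,45],[6.55,-0.73,1.3,0,0,0,45],[6.55,-0.73,1.3,0,0,0,45]]}'; python3 -c "
from h import *
plan(.4234,.3117,.055,86.4)"
```

```text
clock: 26.82
tcp_pos: [0.4263, 0.3088, 0.252]
orientation: [2.299, 2.14, -0.001]
contact_force: [-0.4, -0.7, -0.2]
grip_width: 0.0539
gripper_force: 21.3
rows [0.11, -0.12, 7.88, 0.0, 0.01, -0.06] grip 53.9 t 26.82
```

```bash
python3 -m creep '{"rows":[[0.11,-0.12,1.5,0,0,-0.06,45],[0.11,-0.12,3.2,0,0,-0.06,45],[0.11,-0.12,5,0,0,-0.06,45],[0.11,-0.12,6.6,0,0,-0.06,45],[0.11,-0.12,7.5,0,0,-0.06,45],[0.11,-0.12,7.9,0,0,-0.06,45],[0.11,-0.12,8.1,0,0,-0.06,45],[0.11,-0.12,8.2,0,0,-0.06,45],[0.11,-0.12,8.26,0,0,-0.06,45],[0.11,-0.12,8.26,0,0,-0.06,45]]}'
```

```text
clock: 28.08
tcp_pos: [0.4233, 0.3134, 0.046]
orientation: [2.289, 2.152, 0.001]
contact_force: [-0.4, 0.6, -0.2]
grip_width: 0.054
gripper_force: 21.3
```

```bash
python3 -m creep '{"rows":[[0,0,0.03,0,0,0,45],[0,0,0.03,0,0,0,56],[0,0,0.03,0,0,0,64],[0,0,0.03,0,0,0,74],[0,0,0.03,0,0,0,80],[0,0,0.03,0,0,0,80],[0,0,-1,0,0,0,80],[0,0,-3,0,0,0,80],[0,0,-5.4,0,0,0,80],[0,0,-7.4,0,0,0,80]]}'; python3 -m creep '{"rows":[[0,0,-9.5,0,0,1,80],[0,0,-9.5,0,0,1,80],[0,0,-9.5,0,0,1,80],[0,0,-9.5,0,0,1,80]]}';python3 -c "
from h import *
f=snap('wrist','w11')
print(w2p(f,[.4233,.313,.082]))
plan(.43,.12,.31,-3.5)"
```

```text
clock: 29.32
tcp_pos: [0.423, 0.3134, 0.2329]
orientation: [2.288, 2.152, 0.002]
contact_force: [0.9, -0.4, 0.3]
grip_width: 0.0803
gripper_force: 0.0
clock: 29.82
tcp_pos: [0.4227, 0.3133, 0.471]
orientation: [2.433, 1.987, 0.003]
contact_force: [-0.3, 1.2, -0.4]
grip_width: 0.0797
gripper_force: 0.0
[318.10462431 178.95675065]
rows [-7.64, 1.75, 6.65, 0.0, -0.09, 10.25] grip 80.1 t 29.88
```

```bash
python3 -c "
from h import *
plan(.43,.2,.31,86);plan(.435,-.15,.31,86);plan(.46,-.25,.26,86)"
```

```text
rows [-4.5, 1.11, 6.67, 0.06, -0.06, -0.94] grip 80.1 t 29.88
rows [-18.18, 4.1, 6.58, 0.06, -0.06, -0.94] grip 80.1 t 29.88
rows [-21.92, 5.87, 8.56, 0.06, -0.06, -0.94] grip 80.1 t 29.88
```

```bash
python3 -m creep '{"rows":[[-1,0.2,2,0.06,-0.06,-0.94,60],[-2.5,0.5,3.8,0.06,-0.06,-0.94,60],[-4.5,1.1,5.2,0.06,-0.06,-0.94,60],[-6.5,1.6,6.2,0.06,-0.06,-0.94,60],[-8.5,2,6.6,0.06,-0.06,-0.94,60],[-10.9,2.5,6.6,0.06,-0.06,-0.94,60],[-13.3,3,6.6,0.06,-0.06,-0.94,60],[-15.7,3.6,6.6,0.06,-0.06,-0.94,60],[-18,4.1,6.6,0.06,-0.06,-0.94,60],[-20,4.6,6.6,0.06,-0.06,-0.94,60]]}'; python3 -c "
from h import *
plan(.4777,-.2547,.2,86)"
```

```text
clock: 31.12
tcp_pos: [0.4351, -0.2019, 0.303]
orientation: [-2.298, -2.141, 0.019]
contact_force: [1.9, 1.2, 0.1]
grip_width: 0.0601
gripper_force: 0.0
rows [-1.95, 1.89, 4.12, -0.06, 0.06, -0.01] grip 60.1 t 31.12
```

```bash
python3 -m creep '{"rows":[[-1,0.9,0.5,0,0,0,60],[-1.95,1.8,1.5,0,0,0,60],[-1.95,1.85,3,0,0,0,60],[-1.95,1.85,4.2,0,0,0,60],[-1.95,1.85,4.2,0,0,0,60],[-1.95,1.85,4.2,0,0,0,60]]}'; python3 -c "
from h import *
plan(.4777,-.2547,.082,86)"
```

```text
clock: 31.88
tcp_pos: [0.4781, -0.2525, 0.1992]
orientation: [2.298, 2.142, -0.018]
contact_force: [-0.4, -0.5, 1.9]
grip_width: 0.0603
gripper_force: 0.0
rows [-0.05, 0.03, 4.69, -0.05, 0.06, -0.0] grip 60.3 t 31.88
```

```bash
python3 -m creep '{"rows":[[-0.06,0.02,1.3,-0.05,0.06,0,60],[-0.06,0.02,2.8,-0.05,0.06,0,60],[-0.06,0.02,4.2,-0.05,0.06,0,60],[-0.06,0.02,4.7,-0.05,0.06,0,60],[-0.06,0.02,4.7,-0.05,0.06,0,60],[-0.06,0.02,4.7,-0.05,0.06,0,60]]}'; python3 -c "
from h import *
plan(.4777,-.2547,.082,86)"
```

```text
clock: 32.62
tcp_pos: [0.478, -0.2552, 0.0823]
orientation: [2.297, 2.142, 0.0]
contact_force: [0.0, -0.2, -0.6]
grip_width: 0.0599
gripper_force: 0.0
rows [0.02, -0.01, 0.01, 0.01, 0.0, -0.0] grip 59.9 t 32.62
```

```bash
python3 -m creep '{"rows":[[0.02,0,0,0,0,0,52],[0.02,0,0,0,0,0,46],[0.02,0,0,0,0,0,40],[0.02,0,0,0,0,0,36],[0.02,0,0,0,0,0,33],[0.02,0,0,0,0,0,28],[0.02,0,0,0,0,0,26],[0.02,0,0,0,0,0,26],[0.02,0,0,0,0,0,26],[0.02,0,0,0,0,0,26]]}' 30; python3 -m creep '{"rows":[[0,0,-0.4,0,0,0,26],[0,0,-1.4,0,0,0,26],[0,0,-3,0,0,0,26],[0,0,-5,0,0,0,26],[0,0,-7,0,0,0,26],[0,0,-7.8,0,0,0,26],[0,0,-7.8,0,0,0,26]]}'; python3 -c "
from h import *
plan(.44,-.2,.285,86)
plan(.435,-.08,.285,86)
plan(.45,.1,.285,86)
plan(.5592,.2055,.22,86)"
```

```text
clock: 33.88
tcp_pos: [0.4773, -0.2543, 0.0809]
orientation: [-2.297, -2.142, 0.001]
contact_force: [2.1, -0.2, 3.5]
grip_width: 0.0303
gripper_force: 32.3
clock: 34.75
tcp_pos: [0.4771, -0.2545, 0.277]
orientation: [2.298, 2.142, -0.001]
contact_force: [0.9, -0.0, -0.9]
grip_width: 0.0304
gripper_force: 31.8
rows [2.07, -1.63, -0.32, -0.0, 0.0, -0.0] grip 30.4 t 34.75
rows [6.85, -2.17, -0.32, -0.0, 0.0, -0.0] grip 30.4 t 34.75
rows [14.07, -2.08, -0.32, -0.0, 0.0, -0.0] grip 30.4 t 34.75
rows [18.59, 1.98, 2.27, -0.0, 0.0, -0.0] grip 30.4 t 34.75
```

```bash
python3 -m creep '{"rows":[[0.5,-0.5,-0.1,0,0,0,26],[1.4,-1.2,-0.3,0,0,0,26],[2.6,-1.8,-0.3,0,0,0,26],[4.2,-2,-0.3,0,0,0,26],[6,-2.1,-0.3,0,0,0,26],[8,-2.2,-0.3,0,0,0,26],[10,-2.2,-0.3,0,0,0,26],[12,-2.1,-0.3,0,0,0,26],[14,-2,-0.3,0,0,0,26],[15.5,-1,-0.3,0,0,0,26]]}'; python3 -m creep '{"rows":[[1.2,1,0.3,0,0,0,26],[2.4,2,1,0,0,0,26],[3.1,2.98,1.8,0,0,0,26],[3.1,2.98,2.57,0,0,0,26],[3.1,2.98,2.57,0,0,0,26],[3.1,2.98,2.57,0,0,0,26]]}';python3 -c "
from h import *
plan(.5592,.2055,.1,86)"
```

```text
clock: 36.0
tcp_pos: [0.4765, 0.1361, 0.282]
orientation: [-2.292, -2.144, 0.007]
contact_force: [1.4, -0.3, -0.4]
grip_width: 0.03
gripper_force: 31.8
clock: 36.75
tcp_pos: [0.5581, 0.2055, 0.2193]
orientation: [-2.297, -2.141, 0.003]
contact_force: [-0.2, 0.3, -0.5]
grip_width: 0.0304
gripper_force: 31.8
rows [0.0, 0.05, 4.77, -0.02, 0.0, -0.0] grip 30.4 t 36.75
```

```bash
python3 -m creep '{"rows":[[0,0.05,1.3,-0.02,0,0,26],[0,0.05,2.8,-0.02,0,0,26],[0,0.05,4.2,-0.02,0,0,26],[0,0.05,4.8,-0.02,0,0,26],[0,0.05,5.1,-0.02,0,0,26],[0,0.05,5.22,-0.02,0,0,26],[0,0.05,5.3,-0.02,0,0,26],[0,0.05,5.33,-0.02,0,0,26],[0,0.05,5.33,-0.02,0,0,26]]}'
```

```text
clock: 37.88
tcp_pos: [0.5602, 0.2062, 0.0861]
orientation: [2.298, 2.142, 0.002]
contact_force: [0.1, 0.6, -0.9]
grip_width: 0.0303
gripper_force: 31.8
```

```bash
python3 -m creep '{"rows":[[0,0,0.03,0,0,0,26],[0,0,0.03,0,0,0,34],[0,0,0.03,0,0,0,44],[0,0,0.03,0,0,0,52],[0,0,0.03,0,0,0,60],[0,0,0.03,0,0,0,60],[0,0,-1,0,0,0,60],[0,0,-3,0,0,0,60],[0,0,-5.4,0,0,0,60],[0,0,-7,0,0,0,60]]}'; python3 -c "
from h import *
plan(.45,.1,.31,86);plan(.435,-.05,.31,86);plan(.44,-.2,.31,86);plan(.5,-.3,.31,86);plan(.575,-.3825,.31,86)"
```

```text
clock: 39.12
tcp_pos: [0.5603, 0.2065, 0.2639]
orientation: [2.297, 2.142, 0.006]
contact_force: [0.4, 1.0, -0.5]
grip_width: 0.0599
gripper_force: 0.0
rows [-4.55, -4.1, -1.87, 0.03, -0.01, -0.0] grip 59.9 t 39.12
rows [-10.58, -4.28, -1.88, 0.03, -0.01, -0.0] grip 59.9 t 39.12
rows [-16.55, -3.66, -1.89, 0.03, -0.01, -0.0] grip 59.9 t 39.12
rows [-20.37, -0.99, -1.89, 0.03, -0.01, -0.0] grip 59.9 t 39.12
rows [-23.46, 2.24, -1.88, 0.03, -0.01, -0.0] grip 59.9 t 39.12
```

```bash
python3 -m creep '{"rows":[[-1.3,-1.3,-1.5,0.03,0,0,60],[-3,-3,-1.9,0.03,0,0,60],[-4.8,-4.1,-1.9,0.03,0,0,60],[-7.1,-4.3,-1.9,0.03,0,0,60],[-9.5,-4.3,-1.9,0.03,0,0,60],[-11.8,-4.2,-1.9,0.03,0,0,60],[-14.1,-4,-1.9,0.03,0,0,60],[-16.3,-3.7,-1.9,0.03,0,0,60],[-18.2,-2.6,-1.9,0.03,0,0,60],[-20,-1.4,-1.9,0.03,0,0,60]]}'; python3 -c "
from h import *
print(p2w(D,250+480/3.3,165+320/3.3,.03),p2w(D,250+480/3.3,165+320/3.3,.08))
plan(.53,-.36,.25,86);plan(.575,-.3825,.2,86)"
```

```text
clock: 40.38
tcp_pos: [0.4901, -0.2922, 0.3082]
orientation: [-2.297, -2.14, 0.003]
contact_force: [1.2, 0.3, 0.2]
grip_width: 0.06
gripper_force: 0.0
[ 0.66336652 -0.2356719   0.03      ] [ 0.63524613 -0.29964666  0.08      ]
rows [-2.59, 1.79, 2.32, -0.02, -0.0, -0.01] grip 60.0 t 40.38
rows [-3.36, 3.66, 4.32, -0.02, -0.0, -0.01] grip 60.0 t 40.38
```

```bash
python3 -m creep '{"rows":[[-1.3,0.9,0.6,0,0,-0.8,60],[-2.6,1.8,1.6,0,0,-1.6,60],[-3.2,3,2.8,0,0,-2.4,60],[-3.36,3.6,3.8,0,0,-2.4,60],[-3.36,3.6,4.1,0,0,-2.4,60],[-3.36,3.6,4.1,0,0,-2.4,60],[-3.36,3.6,4.1,0,0,-2.4,60]]}'; python3 -c "
from h import *
f=snap('wrist','w12')
plan(.575,-.3825,.1,105)"
```

```text
clock: 41.25
tcp_pos: [0.5735, -0.3805, 0.2068]
orientation: [-1.908, -2.495, 0.002]
contact_force: [0.8, 0.3, -0.3]
grip_width: 0.0601
gripper_force: 0.0
rows [-0.09, 0.04, 4.28, -0.01, 0.0, 0.02] grip 60.0 t 41.3
```

View pics/w12.png

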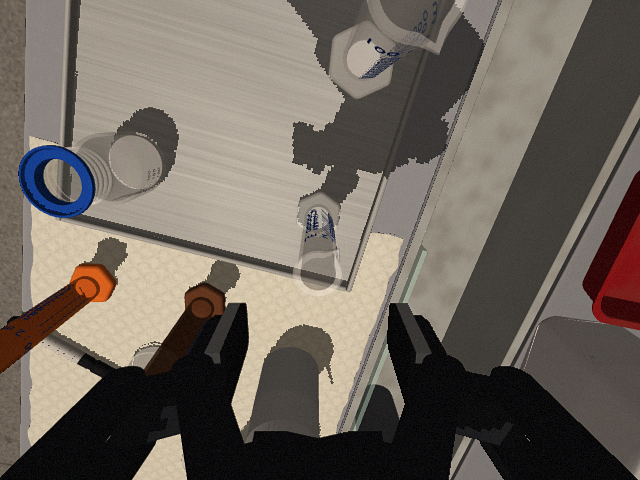

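```bash
python3 -c "
from h import *
import pickle
f=pickle.load(open('pics/w12.pkl','rb'))
print(p2w(f,318,271,.149),p2w(f,319,212,.01),p2w(f,420,290,.05))"; python3 -m creep '{"rows":[[-0.07,0.03,1,0,0,0,60],[-0.07,0.03,2.2,0,0,0,60],[-0.07,0.03,3.4,0,0,0,60],[-0.07,0.03,4.2,0,0,0,60],[-0.07,0.03,4.28,0,0,0,60],[-0.07,0.03,4.28,0,0,0,60]]}'
```

```text
[ 0.57314139 -0.38149292  0.149     ] [ 0.57387957 -0.38122256  0.01      ] [ 0.67570226 -0.41643714  0.05      ]
clock: 42.05
tcp_pos: [0.5749, -0.3821, 0.0993]
orientation: [-1.908, -2.494, 0.002]
contact_force: [0.1, 0.5, 0.2]
grip_width: 0.0598
gripper_force: 0.0
```

```bash
python3 -m creep '{"rows":[[0.04,-0.05,0,0,0,0,52],[0.04,-0.05,0,0,0,0,44],[0.04,-0.05,0,0,0,0,36],[0.04,-0.05,0,0,0,0,30],[0.04,-0.05,0,0,0,0,27],[0.04,-0.05,0,0,0,0,24],[0.04,-0.05,0,0,0,0,20],[0.04,-0.05,0,0,0,0,18],[0.04,-0.05,0,0,0,0,18],[0.04,-0.05,0,0,0,0,18]]}' 45; python3 -m creep '{"rows":[[0,0,-0.4,0,0,0,18],[0,0,-1.4,0,0,0,18],[0,0,-3,0,0,0,18],[0,0,-5,0,0,0,18],[0,0,-7,0,0,0,18],[0,0,-8.4,0,0,0,18],[0,0,-8.4,0,0,0,18]]}'; python3 -c "
from h import *
plan(.5,-.33,.315,88);plan(.44,-.22,.315,88)
plan(.435,-.08,.315,88)
plan(.45,.1,.315,88)
plan(.5547,.3034,.25,88)"
```

```text
clock: 43.3
tcp_pos: [0.5729, -0.3811, 0.0982]
orientation: [-1.907, -2.493, 0.002]
contact_force: [0.2, -0.4, 0.3]
grip_width: 0.0237
gripper_force: 44.0
clock: 44.18
tcp_pos: [0.5747, -0.382, 0.3123]
orientation: [1.906, 2.492, -0.001]
contact_force: [0.5, -0.6, -1.9]
grip_width: 0.024
gripper_force: 44.2
rows [2.79, -2.34, -0.12, 0.02, 0.02, 2.15] grip 24.0 t 44.17
rows [7.67, -3.5, -0.14, 0.02, 0.02, 2.15] grip 24.0 t 44.17
rows [13.12, -2.23, -0.15, 0.02, 0.02, 2.15] grip 24.0 t 44.17
rows [19.91, 0.24, -0.17, 0.02, 0.02, 2.15] grip 24.0 t 44.17
rows [26.68, 6.4, 2.42, 0.02, 0.02, 2.15] grip 24.0 t 44.17
```

```bash
python3 -m creep '{"rows":[[0.6,-0.6,0,0,0,0.4,18],[1.6,-1.6,0,0,0,1,18],[3,-2.5,0,0,0,1.6,18],[4.8,-3.1,0,0,0,2.15,18],[6.6,-3.4,0,0,0,2.15,18],[8.4,-3.3,0,0,0,2.15,18],[10.4,-2.9,0,0,0,2.15,18],[12.4,-2.4,0,0,0,2.15,18],[14.4,-1.8,0,0,0,2.15,18],[16.4,-1,0,0,0,2.15,18]]}'; python3 -c "
from h import *
plan(.45,.1,.315,88)
plan(.5547,.3034,.25,88)"
```

```text
clock: 45.42
tcp_pos: [0.4406, 0.0091, 0.3077]
orientation: [-2.258, -2.179, 0.006]
contact_force: [0.8, -0.6, -1.0]
grip_width: 0.0241
gripper_force: 44.4
rows [3.65, 0.25, -0.29, -0.04, 0.0, -0.01] grip 24.1 t 45.42
rows [11.93, 4.15, 2.29, -0.04, 0.0, -0.01] grip 24.1 t 45.42
```

```bash
python3 -m creep '{"rows":[[1.6,0.1,0,0,0,0,18],[3.3,0.4,0,0,0,0,18],[5,1.2,0.1,0,0,0,18],[7,2.1,0.4,0,0,0,18],[9,3,0.8,0,0,0,18],[10.6,3.8,1.4,0,0,0,18],[11.4,4.15,2,0,0,0,18],[11.4,4.15,2.2,0,0,0,18],[11.4,4.15,2.2,0,0,0,18]]}'; python3 -c "
from h import *
plan(.5547,.3034,.13,88)"
```

```text
clock: 46.55
tcp_pos: [0.5548, 0.2876, 0.2526]
orientation: [-2.259, -2.18, 0.007]
contact_force: [0.1, 0.8, -1.5]
grip_width: 0.0241
gripper_force: 44.4
rows [0.64, 0.0, 4.9, -0.04, 0.01, -0.01] grip 24.1 t 46.55
```

```bash
python3 -m creep '{"rows":[[0.3,0,0.3,-0.04,0,0,18],[0.64,0,1.2,-0.04,0,0,18],[0.64,0,2.4,-0.04,0,0,18],[0.64,0,3.6,-0.04,0,0,18],[0.64,0,4.6,-0.04,0,0,18],[0.64,0,4.9,-0.04,0,0,18],[0.64,0,4.9,-0.04,0,0,18],[0.64,0,4.9,-0.04,0,0,18]]}'; python3 -c "
from h import *
plan(.5547,.3034,.1035,88)"
```

```text
clock: 47.55
tcp_pos: [0.5562, 0.3058, 0.1323]
orientation: [2.259, 2.181, 0.006]
contact_force: [-0.3, -0.8, -1.2]
grip_width: 0.0239
gripper_force: 44.4
rows [-0.1, -0.06, 1.15, 0.03, -0.01, -0.0] grip 23.9 t 47.55
```

```bash
python3 -m creep '{"rows":[[-0.08,-0.05,0.4,0.02,0,0,18],[-0.08,-0.05,0.8,0.02,0,0,18],[-0.08,-0.05,1,0.02,0,0,18],[-0.08,-0.05,1.1,0.02,0,0,18],[-0.08,-0.05,1.15,0.02,0,0,18],[-0.08,-0.05,1.18,0.02,0,0,18],[-0.08,-0.05,1.18,0.02,0,0,18]]}'
```

```text
clock: 48.42
tcp_pos: [0.5544, 0.3034, 0.1032]
orientation: [-2.26, -2.182, -0.001]
contact_force: [-2.1, -2.2, 7.9]
grip_width: 0.0241
gripper_force: 45.5
```

```bash
python3 -m creep '{"rows":[[0,0,-0.02,0,0,0,18],[0,0,-0.02,0,0,0,28],[0,0,-0.02,0,0,0,36],[0,0,-0.02,0,0,0,46],[0,0,-0.02,0,0,0,56],[0,0,-0.02,0,0,0,60],[0,0,-0.02,0,0,0,60],[0,0,-1,0,0,0,60],[0,0,-3,0,0,0,60],[0,0,-5,0,0,0,60]]}'; python3 -m creep '{"rows":[[-1,-1,-1.5,0,0,0,60],[-2.5,-2.5,-3,0,0,0,60],[-4.5,-4,-3.5,0,0,0,60],[-6.5,-4.2,-3.5,0,0,0,60],[-8.5,-4.2,-3.5,0,0,0,60],[-9.5,-4.2,-3.5,0,0,0,60],[-9.5,-4.2,-3.5,0,0,0,60],[-9.5,-4.2,-3.5,0,0,0,60]]}'; python3 -c "
from h import *
snap('wrist','w13')
f=snap('side','s13')
import cv2
a=cv2.imread('pics/w13.png');b=f['color'][150:330,240:430]
b=cv2.resize(b,(380,360));c=np.zeros((480,800,3),np.uint8)
c[:360,420:]=b;c[:315,:420]=cv2.resize(a,(420,315));cv2.imwrite('pics/fin.png',c)"
```

```text
clock: 49.68
tcp_pos: [0.5541, 0.303, 0.2278]
orientation: [-2.259, -2.181, 0.001]
contact_force: [1.7, -0.1, 0.1]
grip_width: 0.0602
gripper_force: 0.0
clock: 50.68
tcp_pos: [0.4412, 0.0705, 0.3143]
orientation: [-2.258, -2.183, -0.001]
contact_force: [0.2, 0.9, -0.3]
grip_width: 0.0599
gripper_force: 0.0
```

View pics/fin.png

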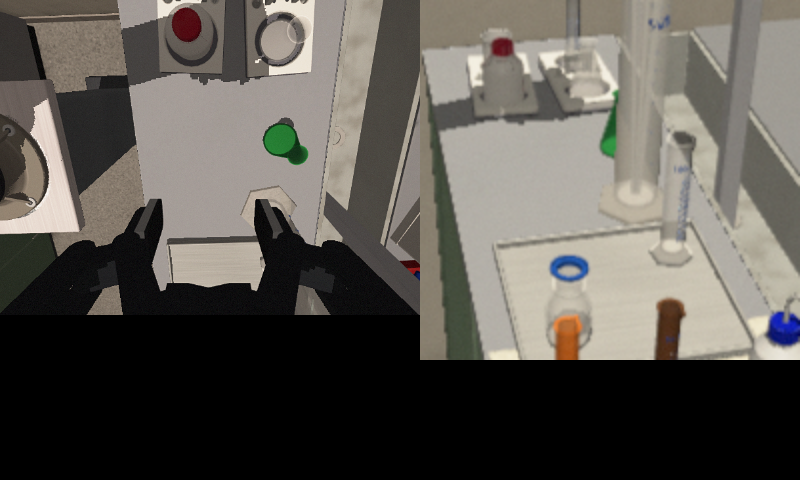

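The bottle (503,75), the beaker rim behind it (495,35), the flask (590,75) and the small cylinder (573,35) all stand upright in their wells. The larger cylinder and the stoppered bottle are where they were.

```bash
python3 -c "
from bench import r
print(r.hand_in())"
```

```text
the job is handed in; nothing more can be done
None
```

I made up both kits and handed the job in at about 51 s on the robot clock; the hand-in gave no verdict, but the last pictures show all four vessels standing upright in their wells and the larger cylinder and stoppered bottle still in place.

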